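# Put the reagent bottles back on the bench rack in order of size

### The job

The largest and the smallest brown reagent bottle already stand at the two ends of the low white rack. Pick up the other four brown bottles from the bench and line them up on the four blue marks between those two, so that the whole row steps down in size from the largest bottle to the smallest. Set each one down gently, upright and centred on its mark, let go, and do not shift the two end bottles or knock any bottle over.

Things in the scene. Friction and masses are not known exactly. Their poses are not given: they have to be found in the camera images.
- bottle_250_mid (a point): Brown reagent bottle with white label and white screw cap, largest of the four to be moved, loose on the bench in front of the rack: 62 mm in diameter, 142 mm tall; round, so its yaw is of no matter. Point: its centre, 71 mm above its foot, z axis up. The cap, 28 mm in diameter, is the top 24 mm of the height, to be gripped; the glass widens from 28 mm below the top.
- bottle_125_mid (a point): Brown reagent bottle with white label and white screw cap, second largest of the four to be moved, loose on the bench in front of the rack: 50 mm in diameter, 118 mm tall; round, so its yaw is of no matter. Point: its centre, 59 mm above its foot, z axis up. The cap, 24 mm in diameter, is the top 24 mm of the height, to be gripped; the glass widens from 28 mm below the top.
- bottle_60_mid (a point): Brown reagent bottle with white label and white screw cap, third largest of the four to be moved, loose on the bench in front of the rack: 40 mm in diameter, 98 mm tall; round, so its yaw is of no matter. Point: its centre, 49 mm above its foot, z axis up. The cap, 22 mm in diameter, is the top 24 mm of the height, to be gripped; the glass widens from 28 mm below the top.
- bottle_30_mid (a point): Brown reagent bottle with white label and white screw cap, smallest of the four to be moved, loose on the bench in front of the rack: 34 mm in diameter, 80 mm tall; round, so its yaw is of no matter. Point: its centre, 40 mm above its foot, z axis up. The cap, 20 mm in diameter, is the top 24 mm of the height, to be gripped; the glass widens from 28 mm below the top.
- bottle_500_mid (a point): Brown reagent bottle with white label and white screw cap, largest of all six, already standing at one end of the rack (left end or right end, as it happens) and to stay there: 76 mm in diameter, 174 mm tall; round, so its yaw is of no matter. Point: its centre, 87 mm above its foot, z axis up. The cap, 30 mm in diameter, is the top 24 mm of the height.
- bottle_15_mid (a point): Brown reagent bottle with white label and white screw cap, smallest of all six, already standing at the other end of the rack and to stay there: 28 mm in diameter, 66 mm tall; round, so its yaw is of no matter. Point: its centre, 33 mm above its foot, z axis up. The cap, 18 mm in diameter, is the top 24 mm of the height.
- place_a: Blue round mark, 70 mm across, flat on the rack's shelf: first from the left (+y) of the four free ones, seen from the robot. Origin: its centre, on the shelf, 40 mm above the bench; y axis left along the row, x axis away from the robot. Marks 85 mm apart; end bottles 90 mm beyond the outer ones. Thin guard rails run 51 mm before and behind the row's middle line, tops 27 mm above the shelf.
- place_b: Blue round mark, 70 mm across, flat on the rack's shelf: second from the left of the four free ones, seen from the robot. Origin: its centre, on the shelf, 40 mm above the bench; y axis left along the row, x axis away from the robot. Marks 85 mm apart; end bottles 90 mm beyond the outer ones. Thin guard rails run 51 mm before and behind the row's middle line, tops 27 mm above the shelf.
- place_c: Blue round mark, 70 mm across, flat on the rack's shelf: third from the left of the four free ones, seen from the robot. Origin: its centre, on the shelf, 40 mm above the bench; y axis left along the row, x axis away from the robot. Marks 85 mm apart; end bottles 90 mm beyond the outer ones. Thin guard rails run 51 mm before and behind the row's middle line, tops 27 mm above the shelf.
- place_d: Blue round mark, 70 mm across, flat on the rack's shelf: fourth from the left (-y end) of the four free ones, seen from the robot. Origin: its centre, on the shelf, 40 mm above the bench; y axis left along the row, x axis away from the robot. Marks 85 mm apart; end bottles 90 mm beyond the outer ones. Thin guard rails run 51 mm before and behind the row's middle line, tops 27 mm above the shelf.
Things that resemble listed ones, but are neither listed nor needed, are in the scene too. What is shaped like the part that bears bottle_30_mid but orange or red is not meant. Leave any orange look-alike of the part that bears bottle_250_mid alone.

How it is judged:
By the outcome, as a careful person would: the job done as asked, in the order asked, and still so for the second after the job is handed in, with the robot touching nothing.
It also fails if it takes over 112 s, if anything falls off the work surface, if the arm or the gripper's body presses on something with over 40 N, if the wrist force passes 120 N, or if a joint passes its speed limit or range.

### The arm

A 7-joint arm with a two-finger parallel gripper is mounted at the origin on the work surface. World frame = base frame: x ahead of the robot, y to its left, z up, the work surface at z = 0. Lengths are in m, angles in rad, forces in N, time in s.
With the tool pointing down it reaches from about 0.4 to 0.85 m from the base axis. Payload 10.4 kg.
Tool frame: the origin (TCP) lies midway between the tips of the shut fingers; the grasp point (between the pads) lies 19 mm behind it; z points along the fingers, x is the direction in which the jaws open and shut, and the axes are right-handed (so a half turn about z gives the same grasp; the last joint's range is limited). The gripper opens to 85 mm and grips with 20 to 120 N. Pads are 22 mm wide; open, the fingers measure 114 mm over their backs; the gripper's body (76 mm by 85 mm) begins 54 mm behind the grasp point. The pads swing forward as they close: fully open they stand 13 mm farther back than shut.
Start: joints at [-1.171, 0.332, -0.065, 1.46, 0.022, 1.35, -0.088], TCP at [0.256, 0.57, 0.231] pointing down, gripper open.
Joint ranges: [-2.6, 2.6], [-0.5, 2.12], [-1.47, 1.34], [0.16, 2.42], [-1.27, 4.41], [0.06, 2.06], [-2.6, 2.6]. Speed limits (rad/s): [2.22, 2.22, 2.79, 2.79, 3.14, 3.14, 3.14].

### API

Orientations are given as a unit quaternion [x, y, z, w].
In Python, from workcell import monitor, eyes, ticket, models gives the robot as it stands.
- The arm moves only by the tool servo_tool, never from a script. Its argument "motion" is a list of rows, each a list of 7 numbers: the opening, from 0 (shut) to 1 (fully open), then the shift along the tool's x, y, z in m, then the turn, a rotation vector about the tool's x, y, z in degrees. In form: [[fingers, tx, ty, tz, rx, ry, rz], ...]. A call has 1 to 20 rows; each row is the pose to reach, as a shift and turn from the pose commanded when the call began, along the tool's axes at that moment; what a row does not reach only later rows make up. A row lasts 1/8 s, in which the tool goes at most 62.5 mm and 10.7 degrees, less where a joint would pass 70% of its speed; a pose out of reach is approached as far as the arm can. A call with a gripper value outside its range is refused whole. The fingers move at their own pace and stop on an object; "grip_force" is the grip in N (left out, the last holds). Time passes only in rows, so rows that repeat a pose let the fingers close. It gives the time, the measured TCP pose, the force and the opening at its end, in the units of the state.
- monitor.get_obs(): the state, without advancing time (a new reading comes with each control period).
- eyes.camera(name): name is "scene" or "top" or "wrist"; returns (picture, depth): 384x512x3 uint8, blue, green, red; 384x512 float32, m along the optical axis (not along the pixel's ray), 0 where there is no reading.
- eyes.camera_info(name): a dict with "intrinsics" (3x3 intrinsics, pixels), "extrinsics" (4x4, takes a point from world to camera coordinates); the wrist camera has in their place "tool_from_camera" (4x4, takes a point from camera to tool coordinates, whose origin is the TCP and whose axes are the tool frame's). Camera axes: x right, y down, z forward; pixel columns grow to the right and rows downward; lengths in m; the calibration is good to about 2 mm. A picture is of the moment at which its call begins: read the wrist's pose just before it. camera_info takes no time and is no camera call.
- ticket.hand_in(): hands the job in, once; it reports no verdict.
Trained networks look in the newest picture that a camera, given by its name, has taken for a name from the list of things; names that differ only in an ending like _2 or _b are one class to them, and where a whole thing is asked for, a point or a joint stands for the part that bears it (a point fixed in the world has none). Each returns a list of dicts, best first, with "confidence" (0 to 1); they miss things now and then, are a little off and sometimes report something else, mostly with a low value. They report only what shows in the picture. A call takes as long as a camera call. They do not tell look-alikes from the thing itself.
- models.boxes_of(camera, thing): "point" ([x, y, z] in m, in the coordinates of the camera as it stood for that picture, good to about 4 mm: the middle of the surface that is visible of it).
The state is a dict: "clock": time; "joint_pos": joint angles; "joint_velocities": joint speeds; "tau": joint torques, N m; "position": TCP position; "ee_rot": TCP orientation; "ft_force": force on the tool from outside, world axes, zero at the start; "torque": the same for the moment, N m; "grip_width": opening from 0.0 (shut) to 1.0 (fully open).
Only numpy, scipy, OpenCV 4.12 (cv2) and the standard library are available. Lean on these libraries where they do the work, as an engineer would, in place of code of your own. Each camera call takes 0.05 s, during which the arm holds its last target. There are 200 camera calls.

## Working session

There is one attempt and no reset: what is moved stays moved. The work goes in short steps, Python scripts to look and compute and a tool call to move; the robot and the scene stay as the last step left them, time stands still between calls to the robot, and variables do not carry over. Pictures are saved under pics/ and viewed, about 12 in all and at most 16, crops included, and the job is handed in when it is done.

Besides the shell and the picture viewer there is one more tool, called after "Call:" as name(argument=value, ...), one argument or row to a line, values as JSON. servo_tool: Moves the arm, as the interface text tells. Its arguments: {"type":"object","properties":{"motion":{"type":"array"},"grip_force":{"type":"number"}},"required":["motion"]}

```bash
ls; mkdir -p pics; cat > h.py <<'E'
import numpy as np, cv2
from workcell import monitor, eyes, ticket, models
from scipy.spatial.transform import Rotation as R
def cam2world(cam, p):
    E=np.array(eyes.camera_info(cam)["extrinsics"]); return (np.linalg.inv(E)@np.r_[p,1])[:3]
def cloud(cam, depth):
    i=eyes.camera_info(cam); K=np.array(i["intrinsics"]); E=np.linalg.inv(np.array(i["extrinsics"]))
    v,u=np.mgrid[:384,:512]; P=np.stack([(u-K[0,2])/K[0,0]*depth,(v-K[1,2])/K[1,1]*depth,depth,np.ones_like(depth)],-1)
    return (P@E.T)[...,:3]
E
python3 - <<'E'
from h import *
o=monitor.get_obs(); print({k:np.round(v,3) for k,v in o.items()})
for c in ["scene","top"]:
    im,d=eyes.camera(c); cv2.imwrite(f"pics/{c}0.png",im); np.save(f"pics/{c}0.npy",d)
    for n in ["bottle_250_mid","bottle_125_mid","bottle_60_mid","bottle_30_mid","bottle_500_mid","bottle_15_mid","place_a"]:
        for r in models.boxes_of(c,n): print(c,n,round(r["confidence"],2),np.round(cam2world(c,r["point"]),3))
im=np.vstack([cv2.imread("pics/scene0.png")]) 
E
```

```text
pics
{'clock': np.float64(0.0), 'joint_pos': array([-1.171,  0.333, -0.065,  1.461,  0.022,  1.35 , -0.089]), 'joint_velocities': array([ 0.001,  0.001,  0.001, -0.   ,  0.001, -0.001,  0.001]), 'tau': array([ 0.0000e+00, -6.2542e+01,  5.0000e-02, -3.9162e+01,  1.6000e-02,
        1.0000e-02,  0.0000e+00]), 'position': array([0.256, 0.57 , 0.231]), 'ee_rot': array([ 0.84 ,  0.543, -0.001,  0.   ]), 'ft_force': array([ 0.044, -0.271, -0.727]), 'torque': array([-0.003,  0.032, -0.001]), 'grip_width': np.float64(0.999)}
scene bottle_250_mid 0.82 [ 0.45  -0.298  0.093]
scene bottle_250_mid 0.67 [ 0.336 -0.322  0.085]
scene bottle_60_mid 0.62 [0.46  0.241 0.054]
scene bottle_30_mid 0.88 [0.377 0.184 0.044]
scene bottle_30_mid 0.87 [ 0.405 -0.018  0.046]
scene bottle_30_mid 0.69 [0.478 0.098 0.042]
scene bottle_500_mid 0.68 [ 0.652 -0.219  0.158]
scene bottle_15_mid 0.82 [0.643 0.221 0.078]
scene place_a 0.9 [ 0.632 -0.118  0.037]
scene place_a 0.88 [ 0.631 -0.028  0.034]
scene place_a 0.73 [0.638 0.056 0.039]
scene place_a 0.66 [0.636 0.141 0.044]
top bottle_250_mid 0.96 [ 0.425 -0.278  0.108]
top bottle_250_mid 0.7 [ 0.314 -0.307  0.106]
top bottle_125_mid 0.65 [ 0.453 -0.094  0.088]
top bottle_125_mid 0.48 [ 0.428 -0.279  0.106]
top bottle_125_mid 0.35 [0.647 0.144 0.037]
top bottle_30_mid 0.62 [0.468 0.107 0.049]
top bottle_30_mid 0.54 [ 0.635 -0.108  0.04 ]
top bottle_500_mid 0.86 [ 0.614 -0.194  0.18 ]
top bottle_500_mid 0.61 [ 0.634 -0.106  0.044]
top place_a 0.96 [0.646 0.144 0.039]
top place_a 0.75 [ 0.638 -0.109  0.043]
top place_a 0.7 [0.637 0.058 0.041]
top place_a 0.6 [ 0.634 -0.026  0.039]
```

View pics/scene0.png

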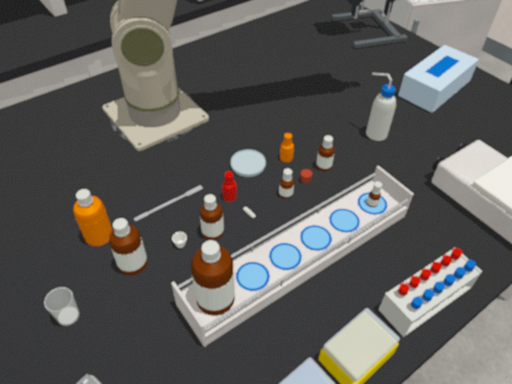

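View pics/top0.png

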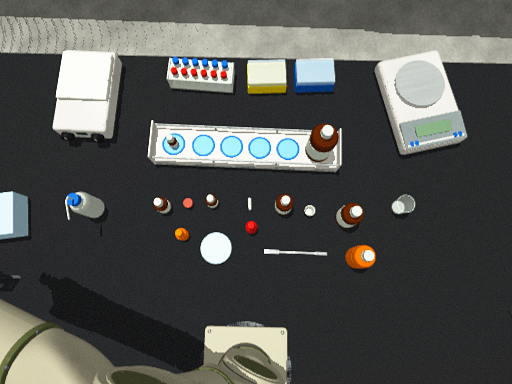

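The scene view shows the brown bottles 250 at (127,247), 125 at (211,217), 30 at (287,183) and 60 at (326,153). The 500 is at the right end (213,275) and the 15 at the left end (375,194). The look-alikes are orange at (93,217) and (287,148), and red at (229,187). So a=30, b=60, c=125 and d=250. Next I measure the caps and marks and make one enlarged crop to confirm.

```bash
python3 - <<'E'
from h import *
im={c:cv2.imread(f"pics/{c}0.png") for c in("top","scene")}
B={"250":(.425,-.28,.142),"125":(.453,-.094,.118),"60":(.452,.243,.098),"30":(.468,.105,.08),"500":(.63,-.205,.214),"15":(.645,.225,.106)}
for c in im:
    P=cloud(c,np.load(f"pics/{c}0.npy")); hsv=cv2.cvtColor(im[c],cv2.COLOR_BGR2HSV)
    for n,(x,y,h) in B.items():
        m=(np.hypot(P[...,0]-x,P[...,1]-y)<.04)&(P[...,2]>h-.006)&(hsv[...,1]<90)
        q=P[m]; print(c,n,m.sum(),np.round(q.mean(0),4) if len(q) else "",np.round((q.min(0)+q.max(0))/2,4) if len(q) else "")
    m=cv2.inRange(hsv,(90,60,120),(125,255,255)); k,l,s,ce=cv2.connectedComponentsWithStats(m)
    for j in range(1,k):
        if s[j,4]>80:
            q=P[(l==j)]; 
            q=q[(q[:,2]>.02)&(q[:,2]<.06)]
            if len(q)>50: print(c,"blue",ce[j].round(),len(q),np.round((np.percentile(q,1,0)+np.percentile(q,99,0))/2,4),np.round(q.mean(0),4))
a=cv2.resize(im["scene"][130:290,70:360],None,fx=2.6,fy=2.6,interpolation=cv2.INTER_CUBIC); cv2.imwrite("pics/crop.png",a)
print(eyes.camera_info("wrist"))
E
```

```text
top 250 86 [ 0.4346 -0.2882  0.1429] [ 0.434  -0.288   0.1428]
top 125 58 [ 0.4643 -0.1004  0.1193] [ 0.4648 -0.0999  0.1188]
top 60 49 [0.4546 0.254  0.0987] [0.4542 0.2548 0.0983]
top 30 40 [0.4721 0.1115 0.0807] [0.4723 0.1116 0.0802]
top 500 101 [ 0.6317 -0.2007  0.2151] [ 0.6321 -0.1999  0.2151]
top 15 33 [0.6409 0.2319 0.1066] [0.6406 0.2323 0.1066]
top blue [310.  82.] 185 [ 0.873  -0.1923  0.042 ] [ 0.8477 -0.1812  0.0463]
top blue [174. 145.] 276 [0.6408 0.2331 0.0422] [0.6369 0.2304 0.0425]
top blue [203. 145.] 392 [0.6391 0.1428 0.0422] [0.6389 0.1428 0.0425]
top blue [231. 146.] 396 [0.6373 0.0583 0.0424] [0.637  0.0581 0.0423]
top blue [259. 147.] 398 [ 0.6352 -0.0262  0.0425] [ 0.6352 -0.0268  0.0424]
top blue [287. 149.] 399 [ 0.6338 -0.1119  0.0422] [ 0.6336 -0.1119  0.0421]
top blue [ 19. 214.] 158 [0.4195 0.6631 0.0401] [0.4178 0.6622 0.0405]
scene 250 141 [ 0.4348 -0.2919  0.1406] [ 0.4335 -0.2916  0.14  ]
scene 125 84 [ 0.4646 -0.1043  0.1167] [ 0.4641 -0.1035  0.1175]
scene 60 45 [0.4551 0.2509 0.0964] [0.4551 0.2502 0.097 ]
scene 30 49 [0.4718 0.1078 0.0779] [0.
[... 352 characters left out ...]
67 0.0398]
scene blue [285. 256.] 684 [ 0.6344 -0.0284  0.0397] [ 0.6348 -0.0286  0.0398]
scene blue [252. 276.] 753 [ 0.6328 -0.113   0.0399] [ 0.633  -0.1138  0.0399]
{'intrinsics': array([[296.04719106,   0.        , 253.04846989],
       [  0.        , 296.04719106, 192.74313799],
       [  0.        ,   0.        ,   1.        ]]), 'tool_from_camera': array([[ 9.99999514e-01, -9.25761660e-04,  3.40222788e-04,
         6.38123147e-04],
       [ 8.01708538e-04,  9.63879292e-01,  2.66338259e-01,
        -6.69795971e-02],
       [-5.74499449e-04, -2.66337857e-01,  9.63879565e-01,
        -1.42099502e-01],
       [ 0.00000000e+00,  0.00000000e+00,  0.00000000e+00,
         1.00000000e+00]])}
```

View pics/crop.png

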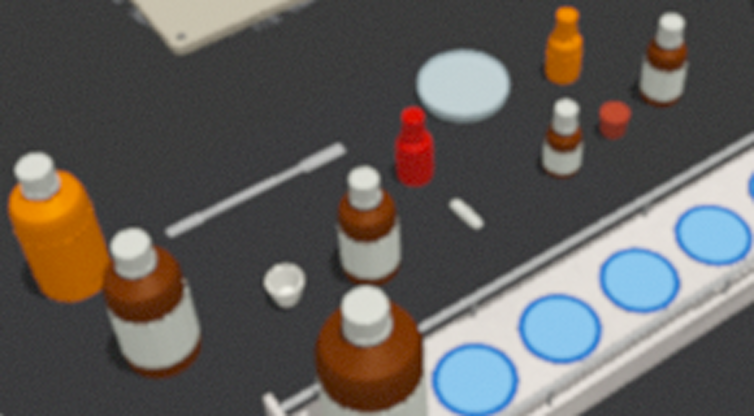

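Crop confirms it: the four brown bottles are distinct, and the orange (38,170)/(567,35) and red (412,140) bottles are look-alikes. I start with the 60 and turn the tool so the jaws open across the row.

Call:
servo_tool(
  motion=[
    [1,-0.208,0.312,0,0,0,67],
    [1,-0.208,0.312,0,0,0,67],
    [1,-0.208,0.312,0,0,0,67],
    [1,-0.208,0.312,0,0,0,67],
    [1,-0.208,0.312,0,0,0,67],
    [1,-0.208,0.312,0,0,0,67],
    [1,-0.208,0.312,0,0,0,67],
    [1,-0.208,0.312,0,0,0,67],
    [1,-0.208,0.312,0,0,0,67],
    [1,-0.208,0.312,0,0,0,67],
    [1,-0.208,0.312,0,0,0,67],
  ],
  grip_force=40,
)

```text
clock: 2.17
position: [0.4554, 0.2527, 0.2313]
ee_rot: [1.0, -0.01, -0.0, -0.0]
ft_force: [-0.1, -0.1, 0.2]
grip_width: 0.999
```

```bash
cat >> h.py <<'E'
def go(x,y,z):
    "tool-frame shift from here to a world TCP target"
    o=monitor.get_obs(); Rt=R.from_quat(o["ee_rot"]); d=Rt.inv().apply(np.array([x,y,z])-o["position"])
    X=Rt.apply([1,0,0]); print("t",round(float(o["clock"]),2),"tcp",np.round(o["position"],4),"X",np.round(X,3),"Z",np.round(Rt.apply([0,0,1]),3),"shift",np.round(d,4),"grip",round(float(o["grip_width"]),3),"F",np.round(o["ft_force"],2))
def wristcap(x,y,h,name=None):
    "cap top centre from the wrist camera, world"
    o=monitor.get_obs(); im,d=eyes.camera("wrist"); i=eyes.camera_info("wrist"); K=i["intrinsics"]
    T=np.eye(4); T[:3,:3]=R.from_quat(o["ee_rot"]).as_matrix(); T[:3,3]=o["position"]; T=T@i["tool_from_camera"]
    v,u=np.mgrid[:384,:512]; P=(np.stack([(u-K[0,2])/K[0,0]*d,(v-K[1,2])/K[1,1]*d,d,np.ones_like(d)],-1)@T.T)[...,:3]
    s=cv2.cvtColor(im,cv2.COLOR_BGR2HSV)[...,1]
    m=(d>0)&(np.hypot(P[...,0]-x,P[...,1]-y)<.03)&(abs(P[...,2]-h)<.005)&(s<90); q=P[m]
    if name: cv2.imwrite(f"pics/{name}.png",im)
    if len(q): print("cap",len(q),np.round(q.mean(0),4),"mid",np.round((q.min(0)+q.max(0))/2,4),"ext",np.round(np.ptp(q,0),4))
E
python3 -c "
from h import *
go(.455,.2525,.071); wristcap(.455,.2525,.098,'w1')"
```

```text
t 2.17 tcp [0.4554 0.2527 0.2313] X [ 1.   -0.02 -0.  ] Z [-0.  0. -1.] shift [-0.0004  0.0002  0.1603] grip 0.999 F [-0.09 -0.12  0.17]
cap 392 [0.4545 0.2557 0.0973] mid [0.4546 0.2552 0.0963] ext [0.0204 0.0211 0.0058]
```

View pics/w1.png

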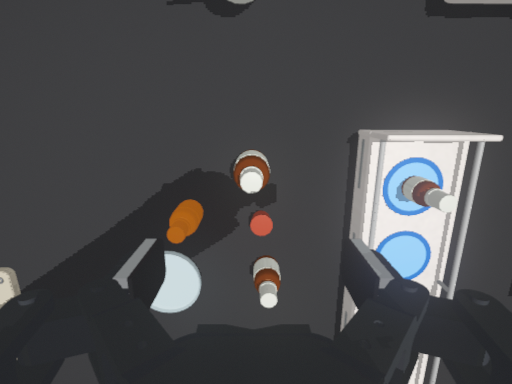

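The wrist view shows the 60's cap at (251,178). Now the descent and grip.

Call:
servo_tool(
  motion=[
    [1,-0.001,-0.001,0.04,0,0,0],
    [1,-0.001,-0.001,0.08,0,0,0],
    [1,-0.001,-0.001,0.12,0,0,0],
    [1,-0.001,-0.001,0.145,0,0,0],
    [1,-0.001,-0.001,0.155,0,0,0],
    [1,-0.001,-0.001,0.16,0,0,0],
    [0,-0.001,-0.001,0.16,0,0,0],
    [0,-0.001,-0.001,0.16,0,0,0],
    [0,-0.001,-0.001,0.16,0,0,0],
    [0,-0.001,-0.001,0.16,0,0,0],
    [0,-0.001,-0.001,0.16,0,0,0],
    [0,-0.001,-0.001,0.16,0,0,0],
    [0,-0.001,-0.001,0.16,0,0,0],
    [0,-0.001,-0.001,0.16,0,0,0],
  ],
  grip_force=40,
)

```text
clock: 3.98
position: [0.4548, 0.2536, 0.0718]
ee_rot: [1.0, -0.011, 0.0, -0.0]
ft_force: [-1.8, 0.9, 6.9]
grip_width: 0.242
```

```bash
python3 -c "
from h import *
go(.637,.0577,.2)"
```

```text
t 3.98 tcp [0.4548 0.2536 0.0718] X [ 1.    -0.021  0.   ] Z [ 0.     0.001 -1.   ] shift [ 0.1864  0.1919 -0.1283] grip 0.242 F [-1.83  0.87  6.93]
```

Call:
servo_tool(
  motion=[
    [0,0,0,-0.01,0,0,0],
    [0,0,0,-0.03,0,0,0],
    [0,0,0,-0.06,0,0,0],
    [0,0,0,-0.09,0,0,0],
    [0,0.01,0.01,-0.115,0,0,0],
    [0,0.03,0.03,-0.128,0,0,0],
    [0,0.06,0.06,-0.128,0,0,0],
    [0,0.09,0.09,-0.128,0,0,0],
    [0,0.12,0.12,-0.128,0,0,0],
    [0,0.15,0.15,-0.128,0,0,0],
    [0,0.175,0.18,-0.128,0,0,0],
    [0,0.186,0.192,-0.128,0,0,0],
    [0,0.186,0.192,-0.128,0,0,0],
    [0,0.186,0.192,-0.128,0,0,0],
  ],
)

```text
clock: 5.72
position: [0.6358, 0.0591, 0.1993]
ee_rot: [1.0, -0.01, -0.0, -0.0]
ft_force: [0.6, 0.4, -1.3]
grip_width: 0.243
```

```bash
python3 -c "
from h import *
go(.637,.0577,.1125); wristcap(.637,.0577,.225,'w2')
im,d=eyes.camera('scene'); cv2.imwrite('pics/s2.png',cv2.resize(im[130:300,180:420],None,fx=3,fy=3))"
```

```text
t 5.72 tcp [0.6358 0.0591 0.1993] X [ 1.    -0.02  -0.001] Z [-0.001  0.001 -1.   ] shift [0.0012 0.0015 0.0868] grip 0.243 F [ 0.56  0.36 -1.26]
cap 2518 [0.6367 0.0634 0.2247] mid [0.6367 0.0602 0.225 ] ext [0.0478 0.0232 0.01  ]
```

View pics/s2.png

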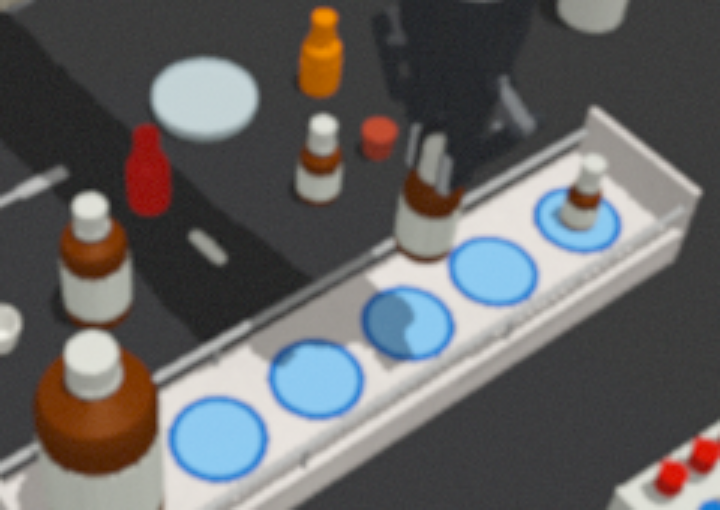

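Bottle held upright (430,205 in the crop), its shadow on mark b. I lower it to about 7 mm above the shelf and check.

Call:
servo_tool(
  motion=[
    [0,0,0,0.03,0,0,0],
    [0,0,0,0.055,0,0,0],
    [0,0,0,0.073,0,0,0],
    [0,0,0,0.08,0,0,0],
    [0,0,0,0.08,0,0,0],
    [0,0,0,0.08,0,0,0],
  ],
)

```text
clock: 6.58
position: [0.6371, 0.0575, 0.1203]
ee_rot: [1.0, -0.011, 0.001, -0.0]
ft_force: [0.3, 0.1, -1.0]
grip_width: 0.243
```

```bash
cat >> h.py <<'E'
def topcap(x,y,h):
    for c in("top","scene"):
        im,d=eyes.camera(c); P=cloud(c,d); s=cv2.cvtColor(im,cv2.COLOR_BGR2HSV)[...,1]
        q=P[(np.hypot(P[...,0]-x,P[...,1]-y)<.025)&(abs(P[...,2]-h)<.006)&(s<90)]
        if len(q): print(c,len(q),np.round(q.mean(0),4),np.round((q.min(0)+q.max(0))/2,4))
E
python3 -c "
from h import *
go(.637,.0577,.1122)"
```

```text
t 6.58 tcp [0.6371 0.0575 0.1203] X [ 1.    -0.021  0.001] Z [ 0.001  0.    -1.   ] shift [-0.0001 -0.0002  0.0081] grip 0.243 F [ 0.3   0.11 -1.01]
```

Call:
servo_tool(
  motion=[
    [0,0,0,0.003,0,0,0],
    [0,0,0,0.006,0,0,0],
    [0,0,0,0.0075,0,0,0],
    [0,0,0,0.008,0,0,0],
    [0,0,0,0.008,0,0,0],
    [0.5,0,0,0.008,0,0,0],
    [0.7,0,0,0.008,0,0,0],
    [1,0,0,0.008,0,0,0],
    [1,0,0,0.008,0,0,0],
    [1,0,0,-0.01,0,0,0],
    [1,0,0,-0.05,0,0,0],
    [1,0,0,-0.11,0,0,0],
    [1,0,0,-0.13,0,0,0],
    [1,0,0,-0.13,0,0,0],
  ],
)

```text
clock: 8.32
position: [0.6375, 0.0573, 0.2524]
ee_rot: [1.0, -0.011, 0.002, -0.001]
ft_force: [-0.4, 0.0, -0.7]
grip_width: 0.997
```

```bash
python3 -c "
from h import *
go(.472,.110,.25); wristcap(.637,.0577,.138);topcap(.637,.0577,.138)"
```

```text
t 8.32 tcp [0.6375 0.0573 0.2524] X [ 1.    -0.022  0.005] Z [ 0.005  0.001 -1.   ] shift [-0.1666 -0.0491  0.0017] grip 0.997 F [-0.4   0.   -0.67]
cap 439 [0.6367 0.0598 0.1373] mid [0.6364 0.0595 0.1363] ext [0.0209 0.021  0.0063]
scene 80 [0.6373 0.055  0.1366] [0.6359 0.0558 0.136 ]
```

60 is placed about 1 mm from centre. Next the 30.

Call:
servo_tool(
  motion=[
    [1,-0.04,-0.012,0,0,0,0],
    [1,-0.09,-0.026,0,0,0,0],
    [1,-0.14,-0.041,0.02,0,0,0],
    [1,-0.166,-0.049,0.05,0,0,0],
    [1,-0.166,-0.049,0.08,0,0,0],
    [1,-0.166,-0.049,0.11,0,0,0],
    [1,-0.166,-0.049,0.15,0,0,0],
    [1,-0.166,-0.049,0.18,0,0,0],
    [1,-0.166,-0.049,0.19,0,0,0],
    [1,-0.166,-0.049,0.196,0,0,0],
    [1,-0.166,-0.049,0.196,0,0,0],
    [0,-0.166,-0.049,0.196,0,0,0],
    [0,-0.166,-0.049,0.196,0,0,0],
    [0,-0.166,-0.049,0.196,0,0,0],
    [0,-0.166,-0.049,0.196,0,0,0],
    [0,-0.166,-0.049,0.196,0,0,0],
    [0,-0.166,-0.049,0.196,0,0,0],
    [0,-0.166,-0.049,0.196,0,0,0],
    [0,-0.166,-0.049,0.196,0,0,0],
  ],
)

```text
clock: 10.85
position: [0.4718, 0.11, 0.0535]
ee_rot: [1.0, -0.011, 0.0, -0.0]
ft_force: [-0.2, 0.9, 3.0]
grip_width: 0.217
```

```bash
python3 -c "
from h import *
go(.6387,.1422,.095)"
```

```text
t 10.85 tcp [0.4718 0.11   0.0535] X [ 1.    -0.021  0.   ] Z [ 0.  0. -1.] shift [ 0.1662 -0.0358 -0.0415] grip 0.217 F [-0.19  0.87  3.  ]
```

Call:
servo_tool(
  motion=[
    [0,0,0,-0.01,0,0,0],
    [0,0,0,-0.03,0,0,0],
    [0,0,0,-0.06,0,0,0],
    [0,0,0,-0.09,0,0,0],
    [0,0.015,-0.003,-0.12,0,0,0],
    [0,0.04,-0.009,-0.13,0,0,0],
    [0,0.07,-0.015,-0.13,0,0,0],
    [0,0.1,-0.022,-0.13,0,0,0],
    [0,0.13,-0.028,-0.13,0,0,0],
    [0,0.155,-0.034,-0.13,0,0,0],
    [0,0.166,-0.036,-0.13,0,0,0],
    [0,0.166,-0.036,-0.12,0,0,0],
    [0,0.166,-0.036,-0.1,0,0,0],
    [0,0.166,-0.036,-0.075,0,0,0],
    [0,0.166,-0.036,-0.057,0,0,0],
    [0,0.166,-0.036,-0.05,0,0,0],
    [0,0.166,-0.036,-0.05,0,0,0],
    [0,0.166,-0.036,-0.05,0,0,0],
  ],
)

```text
clock: 13.1
position: [0.6388, 0.1424, 0.1042]
ee_rot: [1.0, -0.011, 0.001, -0.0]
ft_force: [-0.4, -0.9, 0.6]
grip_width: 0.221
```

```bash
python3 -c "
from h import *
go(.6387,.1422,.0938)"
```

```text
t 13.1 tcp [0.6388 0.1424 0.1042] X [ 1.    -0.021  0.001] Z [ 0.001  0.    -1.   ] shift [-0.0001  0.0002  0.0104] grip 0.221 F [-0.41 -0.9   0.64]
```

Call:
servo_tool(
  motion=[
    [0,0,0,0.004,0,0,0],
    [0,0,0,0.007,0,0,0],
    [0,0,0,0.009,0,0,0],
    [0,0,0,0.01,0,0,0],
    [0,0,0,0.01,0,0,0],
    [0,0,0,0.01,0,0,0],
    [0.5,0,0,0.01,0,0,0],
    [0.7,0,0,0.01,0,0,0],
    [1,0,0,0.01,0,0,0],
    [1,0,0,0.01,0,0,0],
    [1,0,0,-0.01,0,0,0],
    [1,0,0,-0.05,0,0,0],
    [1,0,0,-0.11,0,0,0],
    [1,0,0,-0.146,0,0,0],
    [1,0,0,-0.146,0,0,0],
    [1,0,0,-0.146,0,0,0],
  ],
)

```text
clock: 15.1
position: [0.6381, 0.1423, 0.2495]
ee_rot: [1.0, -0.011, -0.0, -0.0]
ft_force: [-0.7, 0.2, -1.4]
grip_width: 0.998
```

```bash
python3 -c "
from h import *
go(.4645,-.1022,.092); wristcap(.6387,.1422,.12);topcap(.6387,.1422,.12)"
```

```text
t 15.1 tcp [0.6381 0.1423 0.2495] X [ 1.    -0.021 -0.   ] Z [-0.  0. -1.] shift [-0.1683  0.2482  0.1575] grip 0.998 F [-0.73  0.23 -1.44]
cap 334 [0.6384 0.1445 0.1192] mid [0.6382 0.1441 0.1185] ext [0.0182 0.0195 0.0061]
top 5 [0.64   0.1363 0.121 ] [0.6404 0.1371 0.1199]
scene 59 [0.6387 0.1398 0.1187] [0.6386 0.1408 0.1181]
```

30 placed well. Next the 125.

Call:
servo_tool(
  motion=[
    [1,-0.02,0.03,0,0,0,0],
    [1,-0.05,0.074,0,0,0,0],
    [1,-0.08,0.118,0,0,0,0],
    [1,-0.11,0.162,0,0,0,0],
    [1,-0.14,0.206,0,0,0,0],
    [1,-0.16,0.236,0.02,0,0,0],
    [1,-0.1685,0.248,0.05,0,0,0],
    [1,-0.1685,0.248,0.08,0,0,0],
    [1,-0.1685,0.248,0.11,0,0,0],
    [1,-0.1685,0.248,0.14,0,0,0],
    [1,-0.1685,0.248,0.152,0,0,0],
    [1,-0.1685,0.248,0.158,0,0,0],
    [1,-0.1685,0.248,0.158,0,0,0],
    [0,-0.1685,0.248,0.158,0,0,0],
    [0,-0.1685,0.248,0.158,0,0,0],
    [0,-0.1685,0.248,0.158,0,0,0],
    [0,-0.1685,0.248,0.158,0,0,0],
    [0,-0.1685,0.248,0.158,0,0,0],
    [0,-0.1685,0.248,0.158,0,0,0],
    [0,-0.1685,0.248,0.158,0,0,0],
  ],
)

```text
clock: 17.75
position: [0.4646, -0.102, 0.0915]
ee_rot: [1.0, -0.011, 0.0, -0.0]
ft_force: [-2.5, 0.9, 4.8]
grip_width: 0.263
```

```bash
python3 -c "
from h import *
go(.635,-.0275,.142)"
```

```text
t 17.75 tcp [ 0.4646 -0.102   0.0915] X [ 1.    -0.022  0.   ] Z [ 0.  0. -1.] shift [ 0.1688 -0.0782 -0.0504] grip 0.263 F [-2.47  0.87  4.8 ]
```

Call:
servo_tool(
  motion=[
    [0,0,0,-0.01,0,0,0],
    [0,0,0,-0.03,0,0,0],
    [0,0,0,-0.06,0,0,0],
    [0,0,0,-0.09,0,0,0],
    [0,0.015,-0.007,-0.12,0,0,0],
    [0,0.04,-0.018,-0.13,0,0,0],
    [0,0.07,-0.032,-0.13,0,0,0],
    [0,0.1,-0.046,-0.13,0,0,0],
    [0,0.13,-0.06,-0.13,0,0,0],
    [0,0.155,-0.072,-0.13,0,0,0],
    [0,0.169,-0.078,-0.13,0,0,0],
    [0,0.169,-0.078,-0.12,0,0,0],
    [0,0.169,-0.078,-0.1,0,0,0],
    [0,0.169,-0.078,-0.075,0,0,0],
    [0,0.169,-0.078,-0.057,0,0,0],
    [0,0.169,-0.078,-0.05,0,0,0],
    [0,0.169,-0.078,-0.05,0,0,0],
    [0,0.169,-0.078,-0.05,0,0,0],
  ],
)

```text
clock: 20.0
position: [0.6356, -0.0277, 0.1422]
ee_rot: [1.0, -0.011, 0.001, -0.0]
ft_force: [1.0, 0.2, -2.9]
grip_width: 0.266
```

```bash
python3 -c "
from h import *
go(.635,-.0275,.1318)"
```

```text
t 20.0 tcp [ 0.6356 -0.0277  0.1422] X [ 1.    -0.021  0.001] Z [ 0.001  0.    -1.   ] shift [-0.0007 -0.0002  0.0104] grip 0.266 F [ 1.    0.23 -2.9 ]
```

Call:
servo_tool(
  motion=[
    [0,-0.0005,0,0.004,0,0,0],
    [0,-0.0005,0,0.007,0,0,0],
    [0,-0.0005,0,0.009,0,0,0],
    [0,-0.0005,0,0.01,0,0,0],
    [0,-0.0005,0,0.01,0,0,0],
    [0,-0.0005,0,0.01,0,0,0],
    [0.5,-0.0005,0,0.01,0,0,0],
    [0.7,-0.0005,0,0.01,0,0,0],
    [1,-0.0005,0,0.01,0,0,0],
    [1,-0.0005,0,0.01,0,0,0],
    [1,0,0,-0.01,0,0,0],
    [1,0,0,-0.05,0,0,0],
    [1,0,0,-0.1,0,0,0],
    [1,0,0,-0.12,0,0,0],
    [1,0,0,-0.12,0,0,0],
    [1,0,0,-0.12,0,0,0],
  ],
)

```text
clock: 22.0
position: [0.6348, -0.0275, 0.2608]
ee_rot: [1.0, -0.011, -0.0, -0.0]
ft_force: [0.6, -0.3, -0.4]
grip_width: 1.0
```

```bash
python3 -c "
from h import *
go(.434,-.290,.116); wristcap(.635,-.0275,.158);topcap(.635,-.0275,.158)"
```

```text
t 22.0 tcp [ 0.6348 -0.0275  0.2608] X [ 1.    -0.021 -0.001] Z [-0.001  0.    -1.   ] shift [-0.1951  0.2667  0.1449] grip 1.0 F [ 0.56 -0.3  -0.36]
cap 577 [ 0.6344 -0.0259  0.1572] mid [ 0.6345 -0.0263  0.1562] ext [0.0225 0.0231 0.0061]
scene 107 [ 0.6346 -0.0303  0.1565] [ 0.6341 -0.0295  0.1558]
```

125 placed. Last, the brown 250 (scene pixel 127,247). The orange look-alike is farther back at (93,217).

Call:
servo_tool(
  motion=[
    [1,-0.02,0.027,0,0,0,0],
    [1,-0.05,0.068,0,0,0,0],
    [1,-0.085,0.116,0,0,0,0],
    [1,-0.12,0.164,0,0,0,0],
    [1,-0.155,0.212,0,0,0,0],
    [1,-0.183,0.25,0.01,0,0,0],
    [1,-0.195,0.267,0.03,0,0,0],
    [1,-0.195,0.267,0.06,0,0,0],
    [1,-0.195,0.267,0.1,0,0,0],
    [1,-0.195,0.267,0.13,0,0,0],
    [1,-0.195,0.267,0.14,0,0,0],
    [1,-0.195,0.267,0.145,0,0,0],
    [1,-0.195,0.267,0.145,0,0,0],
    [0,-0.195,0.267,0.145,0,0,0],
    [0,-0.195,0.267,0.145,0,0,0],
    [0,-0.195,0.267,0.145,0,0,0],
    [0,-0.195,0.267,0.145,0,0,0],
    [0,-0.195,0.267,0.145,0,0,0],
    [0,-0.195,0.267,0.145,0,0,0],
    [0,-0.195,0.267,0.145,0,0,0],
  ],
  grip_force=60,
)

```text
clock: 24.65
position: [0.4344, -0.2906, 0.1167]
ee_rot: [1.0, -0.011, 0.0, -0.0]
ft_force: [-3.5, 0.1, 6.5]
grip_width: 0.307
```

```bash
python3 -c "
from h import *
go(.6333,-.1125,.166)"
```

```text
t 24.65 tcp [ 0.4344 -0.2906  0.1167] X [ 1.    -0.022  0.   ] Z [ 0.  0. -1.] shift [ 0.195  -0.1824 -0.0493] grip 0.307 F [-3.48  0.09  6.53]
```

Call:
servo_tool(
  motion=[
    [0,0,0,-0.008,0,0,0],
    [0,0,0,-0.025,0,0,0],
    [0,0,-0.005,-0.055,0,0,0],
    [0,0,-0.02,-0.085,0,0,0],
    [0,0,-0.05,-0.1,0,0,0],
    [0,0,-0.085,-0.1,0,0,0],
    [0,0,-0.12,-0.1,0,0,0],
    [0,0,-0.15,-0.1,0,0,0],
    [0,0.01,-0.173,-0.1,0,0,0],
    [0,0.03,-0.182,-0.1,0,0,0],
    [0,0.06,-0.182,-0.1,0,0,0],
    [0,0.095,-0.182,-0.1,0,0,0],
    [0,0.13,-0.182,-0.1,0,0,0],
    [0,0.16,-0.182,-0.1,0,0,0],
    [0,0.182,-0.182,-0.1,0,0,0],
    [0,0.195,-0.182,-0.1,0,0,0],
    [0,0.195,-0.182,-0.09,0,0,0],
    [0,0.195,-0.182,-0.07,0,0,0],
    [0,0.195,-0.182,-0.055,0,0,0],
    [0,0.195,-0.182,-0.05,0,0,0],
  ],
)

```text
clock: 27.15
position: [0.6323, -0.1123, 0.1646]
ee_rot: [1.0, -0.011, -0.001, -0.0]
ft_force: [0.2, -0.1, -5.4]
grip_width: 0.306
```

Call:
servo_tool(
  motion=[
    [0,0,0,0,0,0,0],
    [0,0,0,0,0,0,0],
  ],
)

```text
clock: 27.4
position: [0.6337, -0.1127, 0.167]
ee_rot: [1.0, -0.011, 0.001, 0.0]
ft_force: [-0.0, 0.6, -4.3]
grip_width: 0.309
```

```bash
python3 -c "
from h import *
go(.6333,-.1125,.157)"
```

```text
t 27.4 tcp [ 0.6337 -0.1127  0.167 ] X [ 1.    -0.021  0.001] Z [ 0.001 -0.    -1.   ] shift [-0.0004 -0.0002  0.01  ] grip 0.309 F [-0.03  0.56 -4.31]
```

Call:
servo_tool(
  motion=[
    [0,0,0,0.004,0,0,0],
    [0,0,0,0.007,0,0,0],
    [0,0,0,0.009,0,0,0],
    [0,0,0,0.01,0,0,0],
    [0,0,0,0.01,0,0,0],
    [0,0,0,0.01,0,0,0],
    [0.5,0,0,0.01,0,0,0],
    [0.7,0,0,0.01,0,0,0],
    [1,0,0,0.01,0,0,0],
    [1,0,0,0.01,0,0,0],
    [1,0,0,-0.01,0,0,0],
    [1,0,0,-0.04,0,0,0],
    [1,0,0,-0.08,0,0,0],
    [1,-0.03,0,-0.11,0,0,0],
    [1,-0.08,0,-0.12,0,0,0],
    [1,-0.13,-0.05,-0.12,0,0,0],
    [1,-0.18,-0.1,-0.12,0,0,0],
    [1,-0.2,-0.15,-0.12,0,0,0],
    [1,-0.2,-0.15,-0.12,0,0,0],
    [1,-0.2,-0.15,-0.12,0,0,0],
  ],
)

```text
clock: 29.9
position: [0.4369, 0.0414, 0.2875]
ee_rot: [1.0, -0.011, 0.001, -0.0]
ft_force: [0.2, 0.5, 0.1]
grip_width: 0.999
```

```bash
python3 -c "
from h import *
go(.6333,-.1125,.157)
for c in('top','scene'):
    im,d=eyes.camera(c); P=cloud(c,d); s=cv2.cvtColor(im,cv2.COLOR_BGR2HSV)[...,1]
    cv2.imwrite(f'pics/{c}9.png',im)
    for n,x,y,h in [('500',.632,-.203,.214),('250',.6333,-.1125,.182),('125',.635,-.0275,.158),('60',.637,.0577,.138),('30',.6387,.1422,.12),('15',.641,.23,.106)]:
        q=P[(np.hypot(P[...,0]-x,P[...,1]-y)<.025)&(abs(P[...,2]-h)<.006)&(s<90)]
        print(c,n,len(q),len(q) and np.round(q.mean(0),4))
a=cv2.imread('pics/scene9.png')[150:350,150:430]; b=cv2.imread('pics/top9.png')[110:250,130:410]
cv2.imwrite('pics/fin.png',cv2.resize(np.vstack([a,b]),None,fx=1.7,fy=1.7,interpolation=cv2.INTER_CUBIC))"
```

```text
t 29.9 tcp [0.4369 0.0414 0.2875] X [ 1.    -0.021  0.002] Z [ 0.002  0.001 -1.   ] shift [0.1994 0.1499 0.1307] grip 0.999 F [0.21 0.49 0.08]
top 500 101 [ 0.6316 -0.2006  0.2148]
top 250 82 [ 0.6328 -0.1111  0.183 ]
top 125 55 [ 0.6349 -0.0266  0.1591]
top 60 0 0
top 30 0 0
top 15 33 [0.6407 0.2319 0.1072]
scene 500 218 [ 0.6323 -0.2047  0.213 ]
scene 250 160 [ 0.6334 -0.115   0.1808]
scene 125 106 [ 0.6349 -0.0304  0.1568]
scene 60 79 [0.6368 0.0551 0.1366]
scene 30 60 [0.6389 0.1398 0.1185]
scene 15 45 [0.6417 0.2284 0.1045]
```

View pics/fin.png

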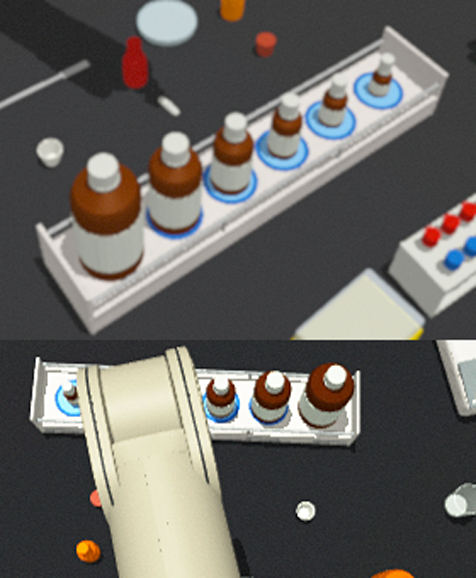

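The final picture shows the full row stepping down from the 500 at (105,220) to the 15 at (380,80), all upright and centred. The end bottles have not moved and the arm is clear.

```bash
python3 -c "
from h import *
print(ticket.hand_in())"
```

```text
the job is handed in; nothing more can be done
None
```

All four bottles are on their marks and the job is handed in, with the robot clock at about 30 s of the 112 s allowed. The 500 stood at the right end, so the row runs 30 on a, 60 on b, 125 on c and 250 on d. The orange and red look-alikes were left alone.

- **Placement:** at the last check all four were upright and within about 2 mm of their mark centres. The end bottles read within 1 mm of where they started.
- **Arm and forces:** the gripper was open and well clear. The largest wrist force I read was about 8 N, at the ends of moves.
- **What the checks missed or disagreed on:** the arm hid the 60 and 30 from the top camera, so only the scene and wrist cameras confirmed those two. The cameras differ by 2–4 mm in y, so I compared each bottle with its mark in the same camera. The wrist camera was not compared with the marks.

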